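# Find the concealed catch of the key cupboard

## Task

One of the five identical square tiles set flush in the top of the key cupboard is the hidden catch of its drop-down flap. Feel along the tiles with a fingertip for the one that gives, press it in so that the flap drops open by itself, then let go of the tile. Do not touch the flap, and leave the loose lock, knob, key caps and tools where they lie.

Things in the scene. Friction and masses are not known exactly. Their poses are not given: they have to be found in the camera images.
- cupboard: low wooden key cupboard fixed on the ledge: 360 mm wide (own y, -180 to 180), own x from -100 to 114, flat top panel 130 mm high. Own z is up. Its drop-down flap closes the whole +x side, which looks away from the robot. Origin on the ledge under the middle.
- panel (a point): middle of the tile row, at the height of the panel's top face (30 mm towards own +x from the cupboard's origin; axes as the cupboard's). Five identical pale square wooden tiles, 48 x 48 mm, lie in a straight row along y, centres at y = -128, -64, 0, 64 and 128 mm from this point. Each sits in a square hole of 52 x 52 mm in the panel, its face 1.5 mm below the panel's. Four are solid; one, a different one each time, is the spring catch.
- catch (a joint): how far the one sprung tile is pressed straight down, m: 0 at rest, 0.006 against its stop. It takes about 1.5 N to start and 3.5 N to reach the stop, frees the flap from about 0.0035 on, and springs back when let go. The reading does not tell which tile it is.
- flap (a joint): angle of the flap, rad: 0 shut (upright; leans up to 0.03 while latched), 1.5 fully dropped open (nearly level), where it stays by itself. A spring and its own weight open it in about one second once the catch frees it.
- flap_edge (a point): middle of the flap's free edge (the upper one while shut). The flap is 330 mm wide, 98 mm tall, 12 mm thick and hinged along its lower edge 15 mm above the ledge; it swings out towards the cupboard's own +x.
- lock: brass ignition lock, upright cylinder 34 mm across its foot, 34 mm tall, stands loose on the cupboard's top panel; origin under its centre; leave it alone
- knob: amber radio knob, 42 mm wide, 18 mm tall, lies loose on the top panel; origin under its centre; leave it alone
- cap_a: green plastic key cap, 37 x 26 x 9 mm, loose on the top panel; origin at the underside of its square part; leave it alone
- cap_b: the other key cap, same shape, on the ledge; origin at the underside of its square part; leave it alone
- pliers: steel slip-joint pliers, 175 mm long along own x, 52 mm wide, 14 mm tall, on the ledge beside the cupboard; origin under its middle; leave it alone
- driver: screwdriver, about 160 mm long along own x, on the ledge on the cupboard's other side; leave it alone
- padlock: brass padlock lying flat, 60 x 42 x 16 mm, on the ledge; origin under the middle of its case; leave it alone

How it is judged:
On the way:
1. the sprung tile is pressed in (value of joint catch above 0.003 m).
At the end, for the whole second after the job is handed in: The flap hangs fully open and at rest (joint flap above 1.35 rad), the sprung tile is back up (within 1.5 mm), and each of the seven loose things is within 15 mm of where it was (value of joint flap above 1.35 rad and velocity of joint flap between -0.05 and 0.05 rad/s and value of joint catch below 0.0015 m and not (distance of lock from where it was at the start of the episode above 0.015 m) and not (distance of knob from where it was at the start of the episode above 0.015 m) and not (distance of cap_a from where it was at the start of the episode above 0.015 m) and not (distance of cap_b from where it was at the start of the episode above 0.015 m) and not (distance of pliers from where it was at the start of the episode above 0.015 m) and not (distance of driver from where it was at the start of the episode above 0.015 m) and not (distance of padlock from where it was at the start of the episode above 0.015 m)); the robot touches nothing.
It fails at once if a loose bystander is pushed, lifted or carried more than 15 mm (distance of any of lock, knob, cap_a, cap_b, pliers, driver, padlock from where it was at the start of the episode above 0.015 m).
It fails at once if the robot pushes or pulls at the flap (over 1 N) (contact force between any of the fingers, the arm and flap above 1 N).
It also fails if it takes over 48 s, if anything falls off the work surface, if the arm or the gripper's body presses on something with over 40 N, if the wrist force passes 120 N, or if a joint passes its speed limit or range.

## Robot

A 7-joint arm with a two-finger parallel gripper is mounted at the origin on the work surface. World frame = base frame: x ahead of the robot, y to its left, z up, the work surface at z = 0. Lengths are in m, angles in rad, forces in N, time in s.
With the tool pointing down it reaches from about 0.425 to 0.95 m from the base axis. Payload 4.7 kg.
Tool frame: the origin (TCP) lies midway between the tips of the shut fingers; the grasp point (between the pads) lies 19 mm behind it (r.tcp_to_grasp is the distance from the TCP to the grasp point, in m); z points along the fingers, x is the direction in which the jaws open and shut, and the axes are right-handed (so a half turn about z gives the same grasp; the last joint's range is limited). The gripper opens to 87 mm and grips with 3 to 60 N. Pads are 19 mm wide; open, the fingers measure 117 mm over their backs; the gripper's body (75 mm by 190 mm) begins 51 mm behind the grasp point.
Start: joints at [1.174, 0.469, -0.049, 1.532, 0.024, 1.141, -0.082], TCP at [0.243, -0.63, 0.223] pointing down, gripper open.
Joint ranges: [-2.59, 2.59], [-0.33, 1.99], [-1.39, 1.29], [0.1, 2.45], [-1.04, 4.18], [0.21, 1.99], [-2.66, 2.66]. Speed limits (rad/s): [2.57, 2.57, 3.14, 3.14, 3.14, 3.14, 3.14].

## Interface

Orientations are given as a rotation vector (axis times angle).
In Python, from rig import r gives the robot as it stands.
- The arm moves only by the tool move_arm, never from a script. Its argument "motion" is a list of rows, each a list of 2 entries, a list of its own where there are three numbers: the shift along the world's x, y, z in m, then the turn, a rotation vector about the world's x, y, z in rad. In form: [[[tx, ty, tz], [wx, wy, wz]], ...]. A call has 1 to 5 rows; each row is the pose to reach, as a shift and turn from the pose commanded when the call began; what a row does not reach only later rows make up. A row lasts 1/8 s, in which the tool goes at most 62.5 mm and 10.7 degrees, less where a joint would pass 70% of its speed; a pose out of reach is approached as far as the arm can. A call with a gripper value outside its range is refused whole. "claw" is the opening, from -1 (shut) to 1 (fully open), set as the call begins (left out, the last holds). The fingers move at their own pace and stop on an object; "newtons" is the grip in N (left out, the last holds). Time passes only in rows, so rows that repeat a pose let the fingers close. It gives the time, the measured TCP pose, the force and the opening at its end, in the units of the state.
- r.get_state(): the state, without advancing time (a new reading comes with each control period).
- r.grab_frame(name): name is "side" or "top" or "wrist"; returns a dict with "img" (420x560x3 uint8, red, green, blue), "fx", "fy", "cx", "cy" (pixels), "R" (3x3) and "t" (3): a world point X has camera coordinates R X + t. Camera axes: x right, y down, z forward; pixel columns grow to the right and rows downward; lengths in m; the calibration is good to about 2 mm. The wrist camera is an equidistant fisheye: a pixel r from the principal point sees the ray r / f radians off the axis. A picture is of the moment at which its call begins. There is no depth.
- r.finish_job(): hands the job in, once; it reports no verdict.
Trained networks look in a picture, given as the dict that the camera call returned (one of the last four; its "shot" number tells which), for a name from the list of things; names that differ only in an ending like _2 or _b are one class to them, and where a whole thing is asked for, a point or a joint stands for the part that bears it (a point fixed in the world has none). Each returns a list of dicts, best first, with "conf" (0 to 1); they miss things now and then, are a little off and sometimes report something else, mostly with a low value. They report only what shows in the picture. A call takes as long as a camera call.
- r.look_for(picture, name): "point" ([x, y, z] in m, in world coordinates, good to about 4 mm: the middle of the surface that is visible of it).
The state is a dict: "time": time; "q": joint angles; "qd": joint speeds; "joint_torque": joint torques, N m; "ee_pos": TCP position; "tcp_rot": TCP orientation; "contact_force": force on the tool from outside, world axes, zero at the start; "ft_torque": the same for the moment, N m; "gripper_width": finger opening in m.
Only numpy, scipy, OpenCV 4.12 (cv2) and the standard library are available. Lean on these libraries where they do the work, as an engineer would, in place of code of your own. Each camera call takes 0.05 s, during which the arm holds its last target.

## Working session

There is one attempt and no reset: what is moved stays moved. The work goes in short steps, Python scripts to look and compute and a tool call to move; the robot and the scene stay as the last step left them, time stands still between calls to the robot, and variables do not carry over. Pictures are saved under pics/ and viewed, and the job is handed in when it is done.

Besides the shell and the picture viewer there is one more tool, called after "Call:" as name([rows], argument=value, ...), one row to a line, values as JSON. move_arm: Moves the arm, as the interface text tells. Its arguments: {"type":"object","properties":{"motion":{"type":"array"},"claw":{"type":"number"},"newtons":{"type":"number"}},"required":["motion"]}

```bash
ls; mkdir -p pics
python3 - <<'E'
from rig import r
import cv2,pickle
s=r.get_state();print(s)
for n in ['top','side']:
    p=r.grab_frame(n);cv2.imwrite(f'pics/{n}0.png',p['img'][:,:,::-1]);pickle.dump(p,open(f'{n}0.pkl','wb'))
    print(n,p['fx'],p['fy'],p['cx'],p['cy'],p['R'],p['t'])
    for k in ['cupboard','panel','flap_edge','lock','knob','cap_a','pliers','driver','padlock','catch']:
        try: print(k,[(d['point'],d['conf']) for d in r.look_for(p,k)][:3])
        except Exception as e: print(k,e)
print(r.get_state()['time'])
E
```

```text
pics
{'time': 0.0, 'q': array([ 1.17410913,  0.46947038, -0.04857827,  1.5336969 ,  0.02408215,
        1.14103006, -0.08232727]), 'qd': array([ 4.50306609e-04,  9.61270768e-04, -1.03743307e-05, -9.14857922e-04,
       -3.91685422e-04, -9.30523975e-04, -6.78348669e-04]), 'joint_torque': array([-3.14739646e-04, -5.07977557e+01, -8.05197959e-02, -2.36157131e+01,
       -6.12662639e-02,  3.79353133e-02,  1.67493672e-04]), 'ee_pos': array([ 0.24248017, -0.62928501,  0.22147863]), 'tcp_rot': array([-2.5892834 ,  1.77718321,  0.00267314]), 'contact_force': array([-0.09244019,  0.3070627 , -0.18644804]), 'ft_torque': array([-0.00919688,  0.06007272, -0.02792067]), 'gripper_width': 0.08707505598720916}
top 439.7752287624696 439.7752287624696 279.9302551986399 210.84299627877823 [[-0.01628806 -0.99985789  0.00434817]
 [-0.99153886  0.0155921  -0.12887042]
 [ 0.12878431 -0.00641043 -0.99165191]] [0.02644432 0.59029908 0.95669296]
cupboard [([0.5419, -0.038, 0.1275], 0.83)]
panel [([0.5433, -0.0406, 0.127], 0.58)]
flap_edge []
lock [([0.4873, -0.075, 0.1616], 0.49)]
knob [([0.522, -0.1863, 0.14
[... 185 characters left out ...]
ch [([0.5735, -0.0393, 0.125], 0.67)]
side 442.9202135247743 442.9202135247743 282.27713932406306 212.86778243096902 [[ 0.54002528  0.84132233 -0.02343997]
 [ 0.4962946  -0.34080586 -0.79846292]
 [-0.67975317  0.41955703 -0.6015875 ]] [-0.35440473 -0.19150195  1.42973966]
cupboard [([0.6298, -0.0899, 0.1297], 0.7)]
panel [([0.6302, -0.0913, 0.1265], 0.61)]
flap_edge [([0.6616, -0.0493, 0.0656], 0.57)]
lock [([0.4966, -0.0841, 0.1505], 0.49)]
knob [([0.5222, -0.1953, 0.1465], 0.65)]
cap_a [([0.7486, -0.2442, 0.0107], 0.59)]
pliers [([0.6127, -0.316, 0.0081], 0.59)]
driver [([0.5235, -0.196, 0.1446], 0.49)]
padlock [([0.6625, 0.227, 0.0155], 0.75)]
catch [([0.5741, -0.0443, 0.1258], 0.52)]
1.1
```

View pics/top0.png

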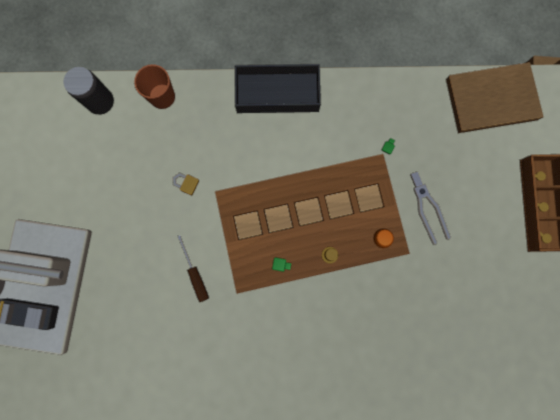

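View pics/side0.png

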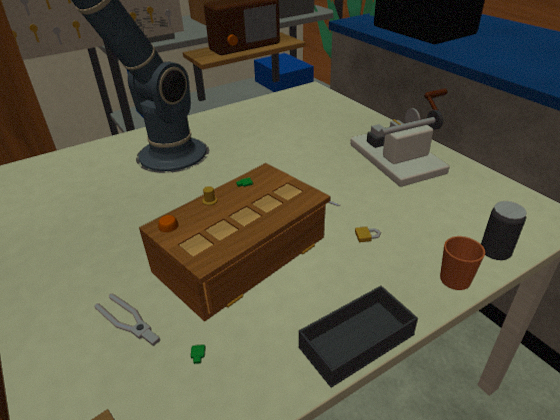

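The top view shows five pale tiles in a row from (248,225) to (369,198). The lock (330,255), knob (384,238) and green cap (281,265) lie on the near side. The side view shows the flap shut. Next I fit the tile centres.

```bash
cat > h.py <<'E'
import numpy as np
def ray(p,u,v,z):
    d=np.array([(u-p['cx'])/p['fx'],(v-p['cy'])/p['fy'],1.]);R=np.array(p['R']);t=np.array(p['t'])
    c=-R.T@t;w=R.T@d;return c+w*(z-c[2])/w[2]
def proj(p,X):
    c=np.array(p['R'])@X+p['t'];return c[0]/c[2]*p['fx']+p['cx'],c[1]/c[2]*p['fy']+p['cy']
E
python3 - <<'E'
import pickle,cv2,numpy as np
from h import *
for n,seeds in [('top',[(248,225),(278,218),(309,211),(339,204),(369,198)]),('side',[(197,244),(222,230),(246,216),(268,203),(289,191)])]:
    p=pickle.load(open(n+'0.pkl','rb'));im=cv2.cvtColor(p['img'],cv2.COLOR_RGB2LAB).astype(float)
    P=[]
    for u,v in seeds:
        m=(np.abs(p['img'].astype(int)-np.median(p['img'][v-4:v+5,u-4:u+5].reshape(-1,3),0)).max(2)<40).astype(np.uint8)
        m=cv2.morphologyEx(m,cv2.MORPH_OPEN,np.ones((3,3)))
        k,l,st,c=cv2.connectedComponentsWithStats(m)
        i=l[v,u]; X=ray(p,*c[i],.1285);P.append(X);print(n,c[i],st[i],X.round(4))
    P=np.array(P);d=P[0]-P[4];print('mean',P.mean(0),'len',np.linalg.norm(d),'yaw',np.arctan2(-d[0],d[1]) , np.diff(P,axis=0).round(4).tolist())
E
```

```text
top [309.30866764 225.57680316] [ 220  185  183   84 4811] [ 0.5476 -0.042   0.1285]
top [278.03736655 218.03914591] [265 205  27  27 562] [0.5641 0.0217 0.1285]
top [308.24324324 211.21981982] [295 198  27  27 555] [ 0.5772 -0.0406  0.1285]
top [309.32668329 225.57128013] [ 220  185  183   84 4812] [ 0.5476 -0.0421  0.1285]
top [309.30866764 225.57680316] [ 220  185  183   84 4811] [ 0.5476 -0.042   0.1285]
mean [ 0.55680146 -0.02901548  0.1285    ] len 0.0 yaw -0.0 [[0.0165, 0.0637, 0.0], [0.0131, -0.0623, 0.0], [-0.0296, -0.0015, 0.0], [-0.0, 0.0, 0.0]]
side [195.55797101 245.10386473] [180 235  32  22 414] [ 0.6058 -0.1667  0.1285]
side [221.31666667 230.17777778] [207 221  30  20 360] [ 0.5927 -0.1038  0.1285]
side [244.91304348 216.38198758] [231 208  29  18 322] [ 0.5792 -0.0414  0.1285]
side [266.86531987 203.67340067] [253 196  29  17 297] [0.5662 0.021  0.1285]
side [282.02242991 186.57009346] [262 172  39  28 535] [0.528  0.0852 0.1285]
mean [ 0.57438451 -0.04111936  0.1285    ] len 0.26364633318444347 yaw -2.8418432448472446 [[-0.0132, 0.0629, 0.0], [-0.0134, 0.0624, 0.0], [-0.0131, 0.0624, 0.0], [-0.0382, 0.0642, 0.0]]
```

Call:
move_arm([
  [[0.045, 0.058, 0], [0, 0, 0]],
  [[0.09, 0.115, 0], [0, 0, 0]],
  [[0.135, 0.173, 0], [0, 0, 0]],
  [[0.18, 0.231, 0], [0, 0, 0]],
  [[0.22, 0.282, 0], [0, 0, 0]],
], claw=-1)

```text
time: 1.72
ee_pos: [0.4361, -0.3819, 0.2229]
tcp_rot: [2.59, -1.778, 0.002]
contact_force: [1.1, -0.5, 0.8]
gripper_width: 0.045
```

Call:
move_arm([
  [[0.04, 0.051, 0], [0, 0, 0]],
  [[0.08, 0.102, 0], [0, 0, 0]],
  [[0.12, 0.153, -0.01], [0, 0, 0]],
  [[0.141, 0.182, -0.04], [0, 0, 0]],
  [[0.141, 0.182, -0.06], [0, 0, 0]],
])

```text
time: 2.35
ee_pos: [0.5781, -0.196, 0.1615]
tcp_rot: [-2.595, 1.766, 0.002]
contact_force: [-1.0, -0.9, 0.4]
gripper_width: 0.002
```

Call:
move_arm([
  [[0, 0, -0.008], [0, 0, 0]],
  [[0, 0, -0.015], [0, 0, 0]],
  [[0, 0, -0.022], [0, 0, 0]],
  [[0, 0, -0.022], [0, 0, 0]],
])

```text
time: 2.85
ee_pos: [0.5756, -0.202, 0.1405]
tcp_rot: [2.589, -1.779, -0.0]
contact_force: [0.7, 0.1, 0.7]
gripper_width: 0.0004
```

Call:
move_arm([
  [[0.014, 0.018, 0], [0, 0, 0]],
  [[0.028, 0.036, 0], [0, 0, 0]],
  [[0.028, 0.036, 0], [0, 0, 0]],
  [[0.028, 0.036, 0], [0, 0, 0]],
])

```text
time: 3.35
ee_pos: [0.6039, -0.1653, 0.1405]
tcp_rot: [2.59, -1.776, -0.0]
contact_force: [0.9, -0.3, -1.2]
gripper_width: 0.0001
```

Run:
```python
from rig import r
import cv2
s=r.get_state();print(s['ee_pos'],s['contact_force'])
for n in ['top','side']:
    p=r.grab_frame(n);cv2.imwrite(f'pics/{n}1.png',cv2.resize(p['img'][100:310,100:450,::-1],None,fx=2,fy=2))
```

```text
[ 0.60393048 -0.16525996  0.14046898] [ 0.92501143 -0.28942772 -1.15214281]
```

View pics/side1.png

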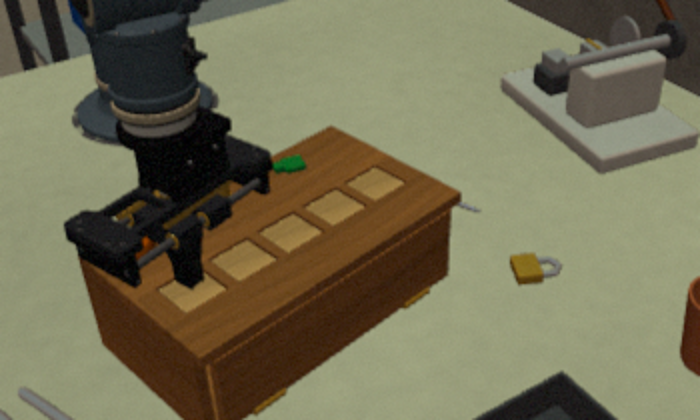

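The finger is over the tile nearest the knob, at (190,285) in the crop. Now I press down gently.

Call:
move_arm([
  [[0, 0, -0.008], [0, 0, 0]],
  [[0, 0, -0.011], [0, 0, 0]],
  [[0, 0, -0.013], [0, 0, 0]],
  [[0, 0, -0.013], [0, 0, 0]],
])

```text
time: 3.95
ee_pos: [0.6031, -0.1659, 0.1289]
tcp_rot: [2.588, -1.778, -0.001]
contact_force: [-5.0, 0.2, 10.0]
gripper_width: 0.0002
```

Call:
move_arm([
  [[0, 0, -0.001], [0, 0, 0]],
  [[0, 0, -0.002], [0, 0, 0]],
  [[0, 0, -0.002], [0, 0, 0]],
])

```text
time: 4.32
ee_pos: [0.6032, -0.1659, 0.1289]
tcp_rot: [2.588, -1.778, -0.001]
contact_force: [-7.7, 0.2, 20.1]
gripper_width: 0.0004
```

Solid: 20 N with z fixed at 0.1289. On to the next tile.

Call:
move_arm([
  [[0, 0, 0.012], [0, 0, 0]],
  [[-0.0066, 0.0313, 0.013], [0, 0, 0]],
  [[-0.0132, 0.0626, 0.013], [0, 0, 0]],
  [[-0.0132, 0.0626, 0.013], [0, 0, 0]],
])

```text
time: 4.82
ee_pos: [0.5905, -0.0995, 0.1386]
tcp_rot: [-2.594, 1.771, 0.002]
contact_force: [-0.5, -0.6, 0.1]
gripper_width: 0.0003
```

Call:
move_arm([
  [[0, 0, -0.006], [0, 0, 0]],
  [[0, 0, -0.009], [0, 0, 0]],
  [[0, 0, -0.012], [0, 0, 0]],
  [[0, 0, -0.012], [0, 0, 0]],
])

```text
time: 5.32
ee_pos: [0.5905, -0.1045, 0.1289]
tcp_rot: [2.587, -1.78, 0.001]
contact_force: [-6.3, -0.1, 16.8]
gripper_width: 0.0007
```

Solid again, with 17 N at the same height. Next tile.

Call:
move_arm([
  [[0, 0, 0.011], [0, 0, 0]],
  [[-0.0066, 0.0313, 0.012], [0, 0, 0]],
  [[-0.0132, 0.0626, 0.012], [0, 0, 0]],
  [[-0.0132, 0.0626, 0.012], [0, 0, 0]],
])

```text
time: 5.82
ee_pos: [0.5774, -0.0376, 0.1386]
tcp_rot: [-2.593, 1.772, 0.001]
contact_force: [0.4, -0.7, 0.5]
gripper_width: 0.0007
```

Call:
move_arm([
  [[0, 0, -0.006], [0, 0, 0]],
  [[0, 0, -0.009], [0, 0, 0]],
  [[0, 0, -0.012], [0, 0, 0]],
  [[0, 0, -0.012], [0, 0, 0]],
])

```text
time: 6.32
ee_pos: [0.5776, -0.0413, 0.1264]
tcp_rot: [2.589, -1.779, 0.0]
contact_force: [-0.2, -0.7, 1.1]
gripper_width: 0.0006
```

The middle tile gives: z is 2.5 mm lower and the force is small. I press it home.

Call:
move_arm([
  [[0, 0, -0.002], [0, 0, 0]],
  [[0, 0, -0.004], [0, 0, 0]],
  [[0, 0, -0.004], [0, 0, 0]],
  [[0, 0, -0.004], [0, 0, 0]],
  [[0, 0, -0.004], [0, 0, 0]],
])

```text
time: 6.95
ee_pos: [0.5778, -0.0408, 0.1229]
tcp_rot: [2.59, -1.778, 0.002]
contact_force: [-0.6, -4.8, 5.0]
gripper_width: 0.0003
```

Run:
```python
from rig import r
import cv2
p=r.grab_frame('side');cv2.imwrite('pics/side2.png',cv2.resize(p['img'][100:350,100:450,::-1],None,fx=2,fy=2))
s=r.get_state();print(s['ee_pos'],s['contact_force'])
```

```text
[ 0.57784365 -0.04078691  0.12293033] [-0.04239671 -2.82823988  5.47001469]
```

View pics/side2.png

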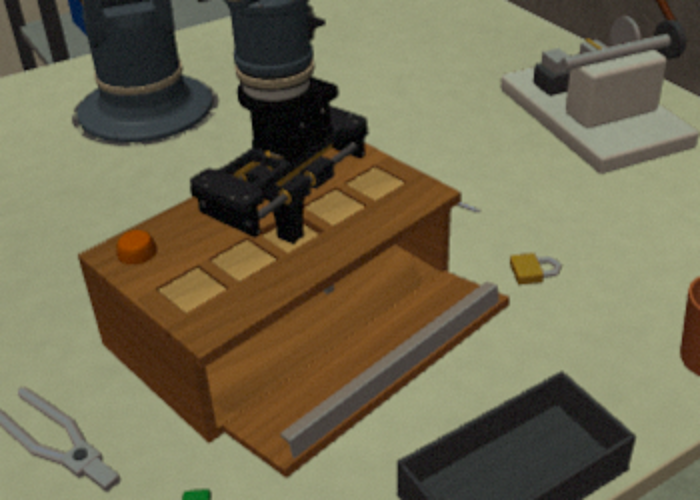

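The flap has dropped: its free edge runs from about (290,465) to (505,300). Now I let go of the tile and lift clear, then wait.

Call:
move_arm([
  [[0, 0, 0.01], [0, 0, 0]],
  [[0, 0, 0.04], [0, 0, 0]],
  [[0, 0, 0.09], [0, 0, 0]],
  [[0, 0, 0.14], [0, 0, 0]],
  [[0, 0, 0.15], [0, 0, 0]],
])

```text
time: 7.62
ee_pos: [0.5792, -0.0386, 0.2766]
tcp_rot: [-2.587, 1.773, -0.008]
contact_force: [0.3, -0.5, -0.2]
gripper_width: 0.0008
```

Call:
move_arm([
  [[0, 0, 0], [0, 0, 0]],
  [[0, 0, 0], [0, 0, 0]],
  [[0, 0, 0], [0, 0, 0]],
  [[0, 0, 0], [0, 0, 0]],
  [[0, 0, 0], [0, 0, 0]],
])

```text
time: 8.25
ee_pos: [0.5775, -0.0402, 0.2722]
tcp_rot: [2.59, -1.778, -0.001]
contact_force: [0.4, -0.2, -0.2]
gripper_width: 0.0003
```

Call:
move_arm([
  [[0, 0, 0], [0, 0, 0]],
  [[0, 0, 0], [0, 0, 0]],
  [[0, 0, 0], [0, 0, 0]],
  [[0, 0, 0], [0, 0, 0]],
  [[0, 0, 0], [0, 0, 0]],
])

```text
time: 8.88
ee_pos: [0.5776, -0.0402, 0.2726]
tcp_rot: [-2.59, 1.778, -0.0]
contact_force: [-0.4, -0.0, -0.6]
gripper_width: 0.0003
```

Run:
```python
from rig import r
import cv2
p=r.grab_frame('side');cv2.imwrite('pics/side3.png',cv2.resize(p['img'][100:350,100:450,::-1],None,fx=2,fy=2))
print([(d['point'],d['conf']) for d in r.look_for(p,'flap_edge')])
for k in ['lock','knob','cap_a','pliers','padlock','driver']: print(k,[(d['point'],d['conf']) for d in r.look_for(p,k)])
s=r.get_state();print(s['time'],s['ee_pos'],s['contact_force'])
```

```text
[([0.712, -0.0399, 0.0233], 0.85)]
lock [([0.4947, -0.0831, 0.1501], 0.67)]
knob [([0.5231, -0.1919, 0.148], 0.75)]
cap_a [([0.7466, -0.2423, 0.0079], 0.8), ([0.4773, 0.0173, 0.1428], 0.49)]
pliers [([0.6091, -0.3166, 0.0093], 0.66)]
padlock [([0.6645, 0.228, 0.016], 0.58)]
driver [([0.7487, -0.2449, 0.0081], 0.63)]
9.275 [ 0.57753391 -0.04025271  0.27257342] [-0.08408871  0.33539791  0.17036069]
```

View pics/side3.png

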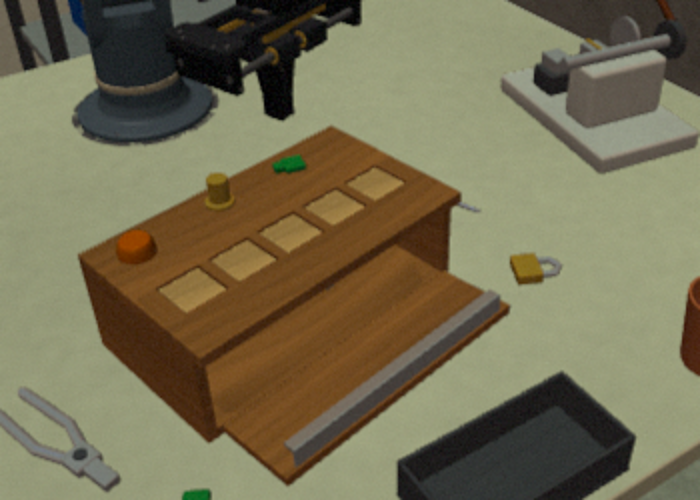

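The flap hangs fully open, the middle tile at (292,232) is flush with the others, and the loose things are where they were. I hand the job in.

```bash
python3 -c "
from rig import r
print(r.finish_job())"
```

```text
the job is handed in; nothing more can be done
None
```

The flap is open and the job is handed in; no verdict was reported. I felt three tiles with the shut fingertip, starting from the end by the knob:

- **First two tiles:** both were solid, at 17–20 N with the height unchanged at z = 0.129.
- **Middle tile:** it gave. I pressed it 6 mm to its stop at about 5 N, the flap dropped open, and I lifted the finger to z = 0.27.

**Last checks:**
- The side picture shows the flap nearly level and the middle tile back up level with its neighbours. That is judged by eye, since I had no direct reading of the catch or flap joints.
- The lock, knob, one cap, pliers and padlock were found within about 5 mm of their first side-view positions. The other cap was within about 9 mm of its first top-view position, which is roughly the spread between the two cameras.
- The contact force was near zero, so the arm was touching nothing.
- **Driver not confirmed:** the network's answers for it were false detections, on the knob at first and on a green cap in the last check. Only its tip showed in the last picture, and it looked unmoved. The arm never went near it.

The clock stood at about 9.3 s of the 48 s allowed.

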